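# Free the seized clevis pin and uncouple the pull rod from the load cell

## Task

The T-handled clevis pin that couples the load cell's fork to the pull rod has seized: work it out upwards by twisting it to and fro while you pull, without dragging the load cell up out of its saddles. Lay the pin down in the steel tray, then slide the pull rod straight back until its eye is right out of the fork. Leave everything else on the bench where it is.

Things in the scene. Friction and masses are not known exactly. Their poses are not given: they have to be found in the camera images.
- stand: pull-test stand: aluminium plate 110 x 385 x 12 bolted to the bench, with two open-topped grey saddles. Origin on the bench under the pin's bore, z up; the load cell with its fork lies along +y, the pull rod along -y, both with their axis 70 above the bench. Fork: two level ears, 52 wide, at heights 44-60 and 80-96; their round ends (the fork's mouth) are at y = -26
- pin: dark steel clevis pin with T-handle, 103 long, 0.25 kg, upright through fork and rod eye. Origin on its axis, at the underside of its flange (diameter 32, 6 thick), which at the start sits on the upper ear, 96 above the bench; z points up to the handle. Shank diameter 20. Above the flange a neck of diameter 12 carries the T-bar: diameter 13, 85 long, along the pin's x, its axis at z = 34
- handle (a point): middle of the pin's T-bar, to be gripped across the bar; 130 above the bench at the start. A straight pull on the seized pin needs 30 to 48 N, so the cell and rod come up with it. While being turned (0.3 to 0.5 N m) the pin slides up with little force, if it rises at no more than about 0.3 times the speed at which its surface (radius 10) turns
- pin_tip (a point): end of the pin's round nose, at z = -62 of the pin. The pin is seized in the lower ear: it must be worked up through the fork by about 20 before it slides loosely, and by 62 for the nose to leave the fork
- pin_mid (a point): point on the pin's axis halfway along its length, at z = -11 of the pin
- loadcell (a joint): how far the load cell (steel, diameter 48, 72 long, with its fork) has been lifted straight up out of its saddles, m; 0 = lying in them. Only its weight, with the rod about 19 N, holds it down; it cannot turn. If it has come up, it sinks back when the pin is turned without being raised
- pullrod (a joint): how far the pull rod has slid back out of the fork along the stand's -y, m; 0 = eye in line with the pin, stop at 0.07. The pin blocks it; without the pin it rubs with 2.5 N. The eye (42 wide, 18 thick) is right out of the fork from 0.047
- collar_top (a point): highest point of the round collar on the pull rod (diameter 58, 11 thick; rod diameter 24), 99 above the bench, 81 from the pin's bore at the start; it moves with the rod. Between the fork's mouth and the collar 50 of bare rod lie free (its top 82 above the bench), so the collar can be pushed from the fork's side
- tray: open steel parts tray, 190 (its x) x 150 (its y) outside, 35 high, walls and floor 4 thick, loose, 0.9 kg. Origin under its centre; empty
- logger: grey boxed data logger, 150 x 95 x 45, lying flat; it and the tray swap places from start to start, loose; leave it
- oilcan: upright white and grey spray can, diameter 58, 169 high, loose; leave it
- wrench: steel open wrench, 190 long, lying flat, loose; leave it
- jar: white jar with black cap, diameter 64, 85 high, loose; leave it
- carton: small closed cardboard carton, 90 x 130 x 60 high, loose; leave it
- meter: black hand-held multimeter, 155 x 75 x 38 high, lying flat, loose; leave it
Things that resemble listed ones, but are neither listed nor needed, are in the scene too. What is shaped like the pin but blue, pink or purple is not meant.

How it is judged:
On the way, in this order (a step that is already met when the one before it is completed fails the run):
1. the pin is drawn up out of the fork (height (world z) of pin_tip above 0.098 m), for 0.1 s.
2. the pull rod is slid back until its eye is out of the fork (value of joint pullrod above 0.045 m), for 0.2 s.
At the end, for the whole second after the job is handed in: The pin lies at rest in the tray (its middle inside the tray's walls and less than 55 mm above the bench, its axis at least 0.8 rad from upright; leaning on the rim counts), the pull rod is slid back by more than 45 mm, and the load cell lies in its saddles (within 3 mm) (x of pin_mid in the frame of tray between -0.091 and 0.091 m and y of pin_mid in the frame of tray between -0.071 and 0.071 m and z of pin_mid in the frame of tray below 0.055 m and angle between pin's own z axis and vertical above 0.8 rad and linear speed of pin below 0.02 m/s and value of joint pullrod above 0.045 m and value of joint loadcell below 0.003 m); the robot touches nothing.
It fails at once if the load cell is lifted more than 6 mm out of its saddles (value of joint loadcell above 0.006 m).
It fails at once if a bystander or the tray is shoved more than 40 mm (distance of any of logger, oilcan, wrench, jar, carton, meter, tray from where it was at the start of the episode above 0.04 m).
It also fails if it takes over 72 s, if anything falls off the work surface, if the arm or the gripper's body presses on something with over 40 N, if the wrist force passes 120 N, or if a joint passes its speed limit or range.

## Robot

A 6-joint arm with a two-finger parallel gripper is mounted at the origin on the work surface. World frame = base frame: x ahead of the robot, y to its left, z up, the work surface at z = 0. Lengths are in m, angles in rad, forces in N, time in s.
With the tool pointing down it reaches from about 0.4 to 0.825 m from the base axis. Payload 7 kg.
Tool frame: the origin (TCP) lies midway between the tips of the shut fingers; the grasp point (between the pads) lies 19 mm behind it (arm.hold_point_z is the distance from the TCP to the grasp point, in m); z points along the fingers, x is the direction in which the jaws open and shut, and the axes are right-handed (so a half turn about z gives the same grasp; the last joint's range is limited). The gripper opens to 88 mm and grips with 3 to 60 N. Pads are 19 mm wide; open, the fingers measure 130 mm over their backs; the gripper's body (78 mm by 193 mm) begins 47 mm behind the grasp point.
Start: joints at [-0.851, 0.359, 0.012, 0, -1.224, -0.288], TCP at [0.282, -0.613, 0.227] pointing down, gripper open.
Joint ranges: [-3.07, 3.07], [-1.43, 2.12], [-1.02, 1.25], [-3.03, 1.67], [-3.05, -0], [-3.03, 3.03]. Speed limits (rad/s): [2.39, 2.39, 3.01, 3.14, 3.14, 3.14].

## Interface

Orientations are given as [roll, pitch, yaw] about the fixed x, y, z axes, in that order (R = Rz(yaw) Ry(pitch) Rx(roll)).
In Python, from station import readout, viewer, job, arm gives the robot as it stands.
- The arm moves only by the tool apply_moves, never from a script. Its argument "deltas" is text: rows parted by semicolons, each of 4 numbers parted by spaces: the shift along the tool's x, y, z in cm, then the turn about the tool's z in rad. A call has 1 to 10 rows; each row shifts and turns the commanded pose from where the row before left it, along the tool's axes as they then stand; what a row does not reach is not made up. A row lasts 1/8 s, in which the tool goes at most 62.5 mm and 10.7 degrees, less where a joint would pass 70% of its speed; a pose out of reach is approached as far as the arm can. A call is refused whole if a number of a shift passes 6.25 or a number of a turn 0.188, either way. A call with a gripper value outside its range is refused whole. "gripper" is the closure, from -1 (fully open) to 1 (shut), so that 0 is half open, set as the call begins (left out, the last holds). The fingers move at their own pace and stop on an object; "squeeze" is the grip in N (left out, the last holds). Time passes only in rows, so rows that do not move let the fingers close. It gives the time, the measured TCP pose, the force and the opening at its end, in the units of the state.
- readout.get_state(): the state, without advancing time (a new reading comes with each control period).
- viewer.grab_frame(name): name is "side" or "top" or "wrist"; returns a dict with "image" (400x640x3 uint8, red, green, blue), "camera_matrix" (3x3 intrinsics, pixels), "k1" (the pictures are not rectified: a ray, as slopes to the right and down, at radius r is drawn at 1 + k1 r^2 times it, then the intrinsics apply), "cam_to_world" (4x4, takes a point from camera to world coordinates). Camera axes: x right, y up, looking along -z (the intrinsics and any distortion apply to the point x, -y, -z); pixel columns grow to the right and rows downward; lengths in m; the calibration is good to about 2 mm. A picture is of the moment at which its call begins. There is no depth.
- job.job_done(): hands the job in, once; it reports no verdict.
Trained networks look in the newest picture that a camera, given by its name, has taken for a name from the list of things; names that differ only in an ending like _2 or _b are one class to them, and where a whole thing is asked for, a point or a joint stands for the part that bears it (a point fixed in the world has none). Each returns a list of dicts, best first, with "conf" (0 to 1); they miss things now and then, are a little off and sometimes report something else, mostly with a low value. They report only what shows in the picture. A call takes as long as a camera call. They do not tell look-alikes from the thing itself.
- viewer.silhouettes(camera, query): "region" (400x640 bool, what is visible of it) and "extent" ([left, top, width, height] in pixels, round what is visible of it).
The state is a dict: "t": time; "q": joint angles; "qd": joint speeds; "joint_efforts": joint torques, N m; "eef_pos": TCP position; "ee_rot": TCP orientation; "force": force on the tool from outside, world axes, zero at the start; "moment": the same for the moment, N m; "width": finger opening in m.
Only numpy, scipy, OpenCV 4.12 (cv2) and the standard library are available. Lean on these libraries where they do the work, as an engineer would, in place of code of your own. Each camera call takes 0.05 s, during which the arm holds its last target.

## Working session

There is one attempt and no reset: what is moved stays moved. The work goes in short steps, Python scripts to look and compute and a tool call to move; the robot and the scene stay as the last step left them, time stands still between calls to the robot, and variables do not carry over. Pictures are saved under pics/ and viewed, and the job is handed in when it is done.

Besides the shell and the picture viewer there is one more tool, called as a command line: name --argument value ..., lists and objects as JSON in quotes. apply_moves: Moves the arm, as the interface text tells. Its arguments: {"type":"object","properties":{"deltas":{"type":"string"},"gripper":{"type":"number"},"squeeze":{"type":"number"}},"required":["deltas"]}

```bash
ls; mkdir -p pics; cat > h.py <<'E'
import numpy as np, cv2, pickle
from station import readout, viewer, job, arm
def grab(n, save=None):
    f=viewer.grab_frame(n)
    if save: cv2.imwrite('pics/'+save+'.png', f['image'][:,:,::-1])
    pickle.dump(f,open('f_%s.pkl'%n,'wb'))
    return f
def ray(f,u,v):
    K=np.array(f['camera_matrix']);T=np.array(f['cam_to_world'])
    a,b=(u-K[0,2])/K[0,0],(v-K[1,2])/K[1,1]
    s,t=a,b
    for _ in range(30):
        k=1+f['k1']*(s*s+t*t); s,t=a/k,b/k
    d=T[:3,:3]@np.array([s,-t,-1]); return T[:3,3],d/np.linalg.norm(d)
def onz(f,u,v,z):
    o,d=ray(f,u,v); return o+d*(z-o[2])/d[2]
def proj(f,P):
    K=np.array(f['camera_matrix']);T=np.array(f['cam_to_world'])
    p=np.linalg.inv(T)@np.r_[P,1]; s,t=p[0]/-p[2],-p[1]/-p[2]
    k=1+f['k1']*(s*s+t*t)
    return np.array([K[0,0]*s*k+K[0,2],K[1,1]*t*k+K[1,2]])
def tri(r1,r2):
    A=[];b=[]
    M=np.zeros((3,3));v=np.zeros(3)
    for o,d in (r1,r2):
        P=np.eye(3)-np.outer(d,d);M+=P;v+=P@o
    return np.linalg.solve(M,v)
E
python3 - <<'E'
from h import *
for n in ('top','side','wrist'):
    f=grab(n,n+'0'); print(n,np.round(f['cam_to_world'],3).tolist(),f['k1'],np.round(f['camera_matrix'],1).tolist())
    for q in ('pin','tray','stand','collar_top','handle','logger'):
        for r in viewer.silhouettes(n,q)[:4]: print(q,round(r['conf'],2),np.round(r['extent']).tolist())
s=readout.get_state(); print(s, arm.hold_point_z)
E
```

```text
pics
top [[-0.026, 0.988, -0.153, 0.395], [-1.0, -0.028, -0.01, -0.037], [-0.014, 0.153, 0.988, 0.994], [0.0, 0.0, 0.0, 1.0]] -0.004153906739931704 [[377.5, 0.0, 322.5], [0.0, 377.5, 195.1], [0.0, 0.0, 1.0]]
pin 0.63 [331.0, 245.0, 30.0, 27.0]
pin 0.59 [278.0, 254.0, 34.0, 11.0]
pin 0.53 [315.0, 164.0, 17.0, 35.0]
pin 0.5 [243.0, 273.0, 19.0, 29.0]
tray 0.74 [146.0, 215.0, 66.0, 72.0]
stand 0.69 [262.0, 160.0, 150.0, 60.0]
stand 0.36 [242.0, 107.0, 27.0, 52.0]
collar_top 0.56 [334.0, 164.0, 75.0, 26.0]
handle 0.84 [278.0, 253.0, 37.0, 12.0]
handle 0.68 [317.0, 164.0, 16.0, 36.0]
handle 0.52 [334.0, 248.0, 25.0, 22.0]
handle 0.17 [264.0, 167.0, 144.0, 36.0]
logger 0.86 [164.0, 138.0, 40.0, 64.0]
side [[-0.989, 0.093, -0.116, 0.429], [-0.148, -0.694, 0.705, 0.786], [-0.015, 0.714, 0.7, 0.905], [0.0, 0.0, 0.0, 1.0]] -0.06481585439923765 [[380.6, 0.0, 321.0], [0.0, 380.6, 202.4], [0.0, 0.0, 1.0]]
pin 0.61 [381.0, 246.0, 32.0, 31.0]
pin 0.5 [306.0, 187.0, 27.0, 19.0]
pin 0.49 [372.0, 217.0, 10.0, 30.0]
pin 0.48 [373.0, 193.0, 17.0, 23.0]
tray 0.92 [316.0, 302.0, 86.0, 70.0]
stand 0.87 [30
[... 417 characters left out ...]
, 0.0, 317.4], [0.0, 338.9, 196.0], [0.0, 0.0, 1.0]]
{'t': 1.05, 'q': array([-8.50885049e-01,  3.58580171e-01,  1.19280135e-02, -6.85898568e-06,
       -1.22410544e+00, -2.88091223e-01]), 'qd': array([ 0.00023448, -0.00074041,  0.000714  ,  0.00114181, -0.00043368,
        0.00030546]), 'joint_efforts': array([ 2.65996478e-04, -5.82395911e+01,  2.93304259e+01,  7.00234830e+00,
        1.25267394e-02, -1.92611196e-05]), 'eef_pos': array([ 0.28248224, -0.61303631,  0.22658505]), 'ee_rot': array([3.14157546e+00, 3.52993239e-05, 2.00261405e+00]), 'force': array([ 0.86585662,  0.51754879, -0.4513048 ]), 'moment': array([ 0.00385001, -0.02015344,  0.04032949]), 'width': 0.08772636620569918} 0.0188
```

View pics/top0.png

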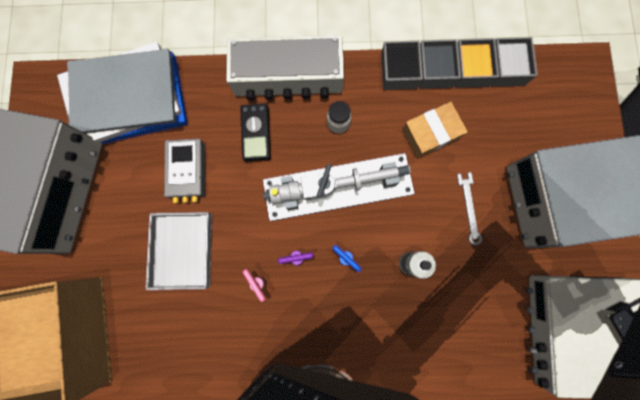

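View pics/side0.png

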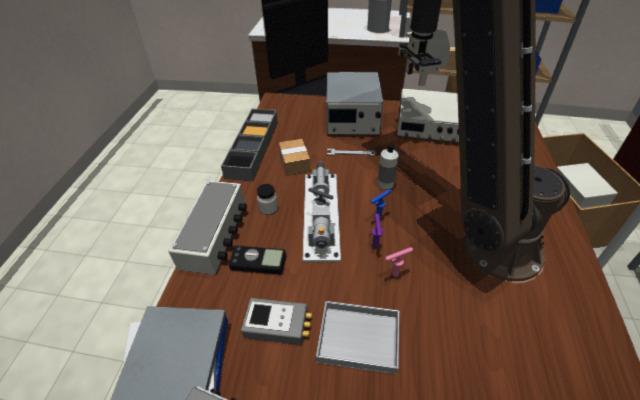

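```bash
python3 - <<'E'
import cv2,numpy as np
t=cv2.imread('pics/top0.png');s=cv2.imread('pics/side0.png')
a=cv2.resize(t[140:310,230:430],(800,680),interpolation=cv2.INTER_CUBIC)
b=cv2.resize(s[140:290,280:430],(600,600),interpolation=cv2.INTER_CUBIC)
cv2.imwrite('pics/ca.png',a[:600]);cv2.imwrite('pics/cb.png',b)
E
```

```text
(no output)
```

View pics/ca.png

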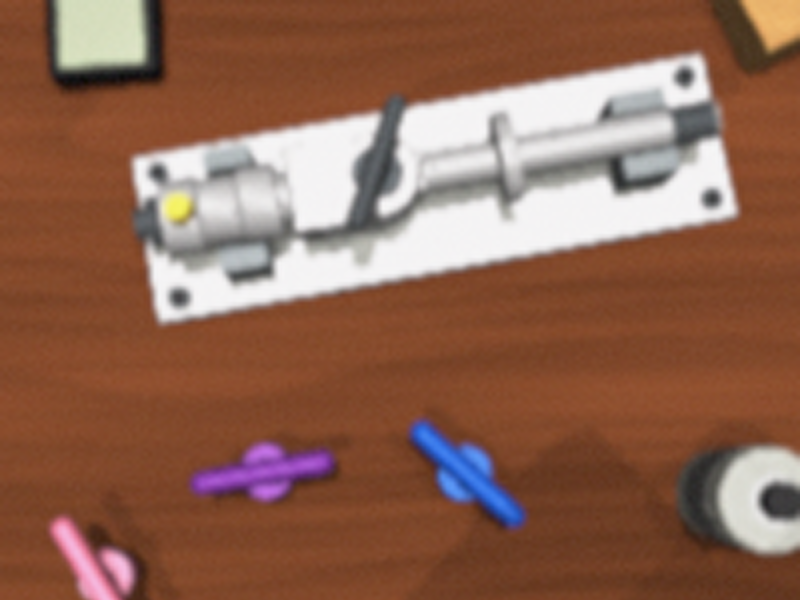

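View pics/cb.png

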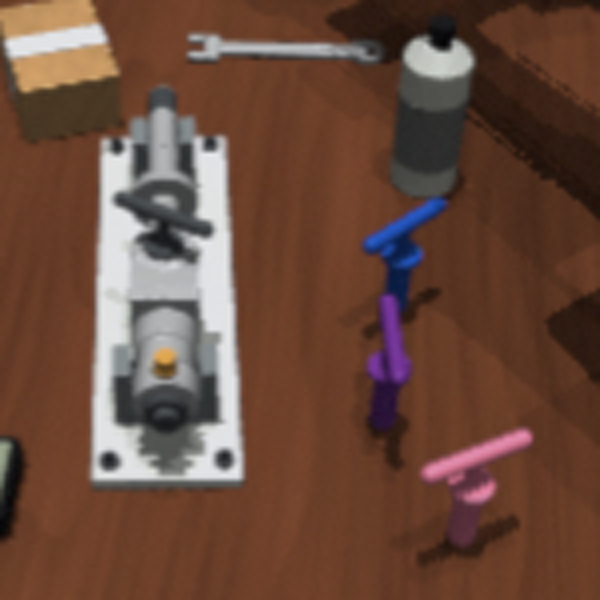

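The dark pin in the stand (top 324,180; side 321,194) is the one meant. The blue (347,258), purple (296,258) and pink (256,286) ones are decoys, ruled out by colour, and the crop confirms this. Next I measure.

```bash
python3 - <<'E'
from h import *
import pickle
t=pickle.load(open('f_top.pkl','rb'));s=pickle.load(open('f_side.pkl','rb'))
A=[onz(t,329.2,164.8,.13),onz(t,319.6,195.3,.13)]
B=[onz(s,309.7,189.7,.13),onz(s,331.8,197.3,.13)]
C=[tri(ray(t,329.2,164.8),ray(s,309.7,189.7)),tri(ray(t,319.6,195.3),ray(s,331.8,197.3))]
for X in (A,B,C):
    X=np.array(X); print(X.round(4).tolist(),'mid',X.mean(0).round(4),'len',np.linalg.norm(X[0]-X[1]).round(4),'ang',np.arctan2(*(X[0]-X[1])[1::-1]).round(3))
# plate corners in crop of top
c=np.array([[134,156],[701,53],[738,213],[160,324]])/4+[230,140]
P=np.array([onz(t,*p,.012) for p in c]);print(P.round(4).tolist())
print('stand axis (+y dir) ',P[0]-P[1],P[3]-P[2])
yd=(P[0]-P[1]+P[3]-P[2]);yd/=np.linalg.norm(yd);print(yd,np.arctan2(yd[1],yd[0]))
# collar & axis points
for n,u,v,z in (('collar',508,150,.085),('cell end',148,219,.07),('rod end',720,118,.07)): print(n,onz(t,u/4+230,v/4+140,z).round(4))
# tray rim corners
for sil,f,n in ((viewer.silhouettes('top','tray')[0],t,'top'),(viewer.silhouettes('side','tray')[0],s,'side')):
    m=sil['region'].astype(np.uint8); cn=max(cv2.findContours(m,0,2)[0],key=cv2.contourArea)
    q=cv2.boxPoints(cv2.minAreaRect(cn)); print(n,q.round(1).tolist()); print([onz(f,*p,.035).round(3).tolist() for p in q])
    q=cv2.approxPolyDP(cn,5,True)[:,0]; print(q.tolist()); print([onz(f,*p,.035).round(3).tolist() for p in q])
E
```

```text
[[0.6, -0.0462, 0.13], [0.5283, -0.0219, 0.13]] mid [ 0.5641 -0.034   0.13  ] len 0.0757 ang -0.327
[[0.5991, -0.0442, 0.13], [0.5288, -0.0202, 0.13]] mid [ 0.5639 -0.0322  0.13  ] len 0.0743 ang -0.33
[[0.5999, -0.0462, 0.1283], [0.5288, -0.0219, 0.1283]] mid [ 0.5643 -0.034   0.1283] len 0.0752 ang -0.33
[[0.5945, 0.1281, 0.012], [0.6537, -0.2513, 0.012], [0.545, -0.269, 0.012], [0.4823, 0.1113, 0.012]]
stand axis (+y dir)  [-0.05915893  0.37937254  0.        ] [-0.062636    0.38037681  0.        ]
[-0.15828833  0.98739293  0.        ] 1.7297532133921618
collar [ 0.5768 -0.1138  0.085 ]
cell end [0.5426 0.1097 0.07  ]
rod end [ 0.5963 -0.248   0.07  ]
top [[146.0, 213.0], [211.0, 213.0], [211.0, 289.0], [146.0, 289.0]]
[[0.509, 0.427, 0.035], [0.505, 0.259, 0.035], [0.315, 0.256, 0.035], [0.319, 0.419, 0.035]]
[[209, 213], [150, 214], [147, 287], [209, 286]]
[[0.505, 0.264, 0.035], [0.507, 0.417, 0.035], [0.324, 0.416, 0.035], [0.322, 0.261, 0.035]]
side [[315.0, 362.8999938964844], [323.5, 299.1000061035156], [404.8999938964844, 309.8999938964844], [396.3999938964844, 373.70001220703125]]
[[0.509, 0.434, 0.035], [0.513, 0.264, 0.035], [0.304, 0.268, 0.035], [0.323, 0.433, 0.035]]
[[325, 302], [317, 361], [394, 373], [399, 311]]
[[0.508, 0.272, 0.035], [0.505, 0.429, 0.035], [0.328, 0.432, 0.035], [0.318, 0.273, 0.035]]
```

```bash
cat >> h.py <<'E'
def rows(x,y,z,yaw,n,start=None):
    """rows from measured pose to target, rounded"""
    s=readout.get_state(); p=np.array(s['eef_pos']) if start is None else np.array(start[:3]); w=s['ee_rot'][2] if start is None else start[3]
    dw=(yaw-w+np.pi)%(2*np.pi)-np.pi
    out=[];q=p.copy();T=np.array([x,y,z])
    for i in range(n):
        tgt=p+(T-p)*(i+1)/n; d=tgt-q
        a=round(d@[np.cos(w),np.sin(w),0]*100,2);b=round(d@[np.sin(w),-np.cos(w),0]*100,2);c=round(-d[2]*100,2)
        t=round(-dw/n,3)
        q=q+np.array([np.cos(w)*a+np.sin(w)*b,np.sin(w)*a-np.cos(w)*b,-c])/100; w-=t
        out.append('%g %g %g %g'%(a,b,c,t))
    for i in range(0,n,10): print('; '.join(out[i:i+10]))
    print('end',q.round(4),round(w,4))
E
python3 -c "
from h import *
rows(.564,-.034,.21,1.24,14)"
```

```text
2.91 3.56 0.12 0.054; 3.11 3.39 0.12 0.054; 3.28 3.22 0.11 0.054; 3.45 3.05 0.12 0.054; 3.61 2.85 0.12 0.054; 3.76 2.65 0.12 0.054; 3.89 2.44 0.12 0.054; 4.02 2.23 0.12 0.054; 4.14 2.01 0.11 0.054; 4.24 1.79 0.12 0.054
4.33 1.55 0.12 0.054; 4.4 1.32 0.12 0.054; 4.47 1.07 0.12 0.054; 4.53 0.84 0.11 0.054
end [ 0.564 -0.034  0.21 ] 1.2466
```

apply_moves --deltas "2.91 3.56 0.12 0.054; 3.11 3.39 0.12 0.054; 3.28 3.22 0.11 0.054; 3.45 3.05 0.12 0.054; 3.61 2.85 0.12 0.054; 3.76 2.65 0.12 0.054; 3.89 2.44 0.12 0.054; 4.02 2.23 0.12 0.054; 4.14 2.01 0.11 0.054; 4.24 1.79 0.12 0.054" --squeeze 60

```text
t: 2.4
eef_pos: [0.4842, -0.198, 0.2151]
ee_rot: [3.141, 0.0, 1.461]
force: [1.6, -1.4, 0.6]
width: 0.0875
```

apply_moves --deltas "4.33 1.55 0.12 0.054; 4.4 1.32 0.12 0.054; 4.47 1.07 0.12 0.054; 4.53 0.84 0.11 0.054; 0 0 0 0"

```text
t: 3.02
eef_pos: [0.5652, -0.0315, 0.2098]
ee_rot: [3.142, -0.0, 1.249]
force: [-0.5, -0.6, -0.2]
width: 0.0876
```

```bash
python3 - <<'E'
from h import *
f=grab('wrist','w1'); g=grab('side','s1')
s=readout.get_state();print(s['eef_pos'],s['ee_rot'],s['t'],np.round(f['cam_to_world'],3).tolist())
E
```

```text
[ 0.56392966 -0.03364687  0.20987087] [-3.14112351e+00  2.85373968e-04  1.24802335e+00] 3.125 [[0.317, -0.91, -0.269, 0.493], [0.949, 0.304, 0.089, -0.007], [0.0, -0.283, 0.959, 0.367], [0.0, 0.0, 0.0, 1.0]]
```

View pics/w1.png

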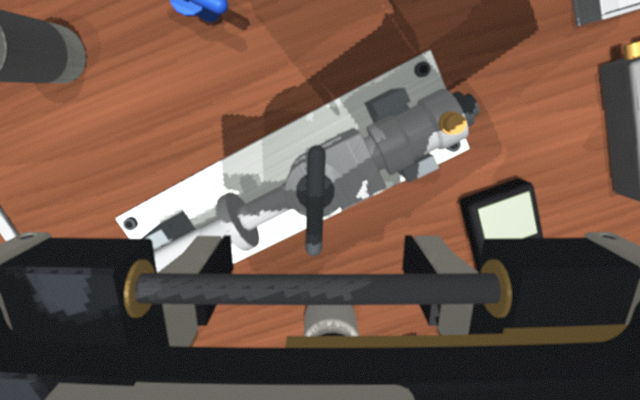

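The wrist view shows the T-bar from (316,148) to (314,253), centred between the fingers.

```bash
python3 - <<'E'
from h import *
f=pickle.load(open('f_wrist.pkl','rb'))
a=onz(f,317,147,.134);b=onz(f,314.5,254,.134);print(a,b,(a+b)/2,np.linalg.norm(a-b),np.arctan2(*(a-b)[1::-1]))
rows(.564,-.034,.112,1.24,6)
im=f['image'][120:270,240:400]; cv2.imwrite('pics/wz.png',cv2.resize(im,(640,600),interpolation=2)[:,:,::-1])
E
```

```text
[ 0.52516363 -0.01829416  0.134     ] [ 0.60142858 -0.04578029  0.134     ] [ 0.56329611 -0.03203722  0.134     ] 0.0810668205252671 2.7956801902153776
-0.01 0 1.63 0.001; -0 0.01 1.63 0.001; -0.01 -0 1.63 0.001; -0 0 1.63 0.001; -0.01 0 1.64 0.001; -0 0.01 1.63 0.001
end [ 0.564 -0.034  0.112] 1.242
```

View pics/wz.png

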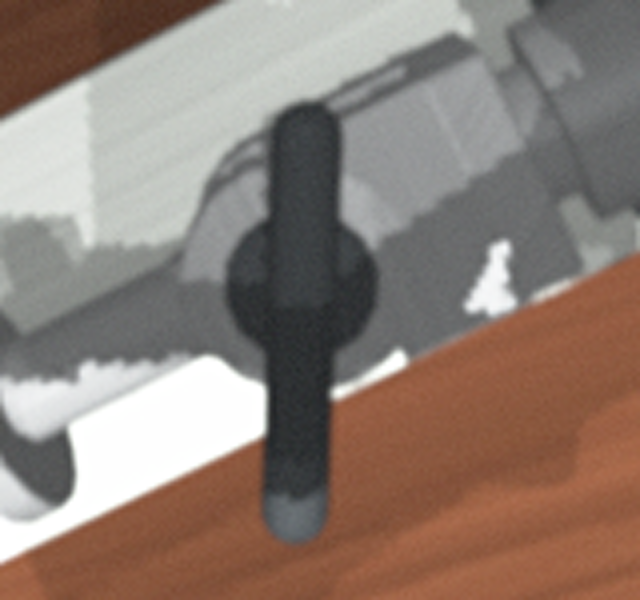

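```bash
python3 - <<'E'
from h import *
f=pickle.load(open('f_wrist.pkl','rb'))
a=onz(f,316.8,145,.130);b=onz(f,313.5,256.3,.130);print(a,b,(a+b)/2,np.linalg.norm(a-b),np.arctan2(*(a-b)[1::-1])-np.pi)
print(onz(f,315.5,192,.102))
t=pickle.load(open('f_top.pkl','rb'))
rows(.5645,-.033,.112,1.235,6)
E
```

```text
[ 0.52433473 -0.01816887  0.13      ] [ 0.60489209 -0.04779507  0.13      ] [ 0.56461341 -0.03298197  0.13      ] 0.08583238473761727 -0.35241285172046055
[ 0.56392054 -0.03256662  0.102     ]
0.01 0.01 1.63 0.002; 0.02 0 1.63 0.002; 0.01 0.01 1.63 0.002; 0.01 0 1.63 0.002; 0.02 0.01 1.64 0.002; 0.01 0 1.63 0.002
end [ 0.5645 -0.033   0.112 ] 1.236
```

apply_moves --deltas "0.01 0.01 1.63 0.003; 0.02 0 1.63 0.003; 0.01 0.01 1.63 0.003; 0.01 0 1.63 0.003; 0.02 0.01 1.64 0.003; 0.01 0 1.63 0.003; 0 0 0 0"

```text
t: 4.0
eef_pos: [0.5637, -0.0335, 0.1105]
ee_rot: [-3.139, 0.001, 1.228]
force: [-0.2, -0.2, -0.1]
width: 0.0873
```

apply_moves --deltas "0 0 0 0; 0 0 0 0; 0 0 0 0; 0 0 0 0; 0 0 0 0; 0 0 0 0" --gripper 1 --squeeze 60

```text
t: 4.75
eef_pos: [0.5646, -0.0333, 0.1122]
ee_rot: [3.142, -0.0, 1.229]
force: [0.1, 0.1, -0.5]
width: 0.0328
```

apply_moves --deltas "0 0 0 0; 0 0 0 0; 0 0 0 0; 0 0 0 0"

```text
t: 5.25
eef_pos: [0.5646, -0.0333, 0.1121]
ee_rot: [3.142, -0.0, 1.229]
force: [-0.0, 0.6, 0.3]
width: 0.0113
```

apply_moves --deltas "0 0 0 0; 0 0 0 0.1; 0 0 0 0.18; 0 0 0 0.18; 0 0 -0.02 0.18; 0 0 -0.03 0.18; 0 0 -0.03 0.18"

```text
t: 6.12
eef_pos: [0.5691, -0.0479, 0.1113]
ee_rot: [-3.072, -0.014, 0.269]
force: [-12.3, 78.0, 17.0]
width: 0.0113
```

```bash
python3 - <<'E'
from h import *
s=readout.get_state();print(s['eef_pos'],s['ee_rot'],s['force'],s['moment'],s['width'],s['q'])
g=grab('side','s2')
cv2.imwrite('pics/s2z.png',cv2.resize(g['image'][120:270,240:440],(800,600),interpolation=2)[:,:,::-1])
E
```

```text
[ 0.56905616 -0.04788867  0.1112598 ] [-3.07240836 -0.01384998  0.26892433] [-12.31922449  78.01163511  16.99916034] [27.90064971  4.4129279   0.55579841] 0.011274556844072598 [ 0.20856327  0.29928668 -0.32724143 -0.08681475 -0.93642562 -3.02955295]
```

View pics/s2z.png

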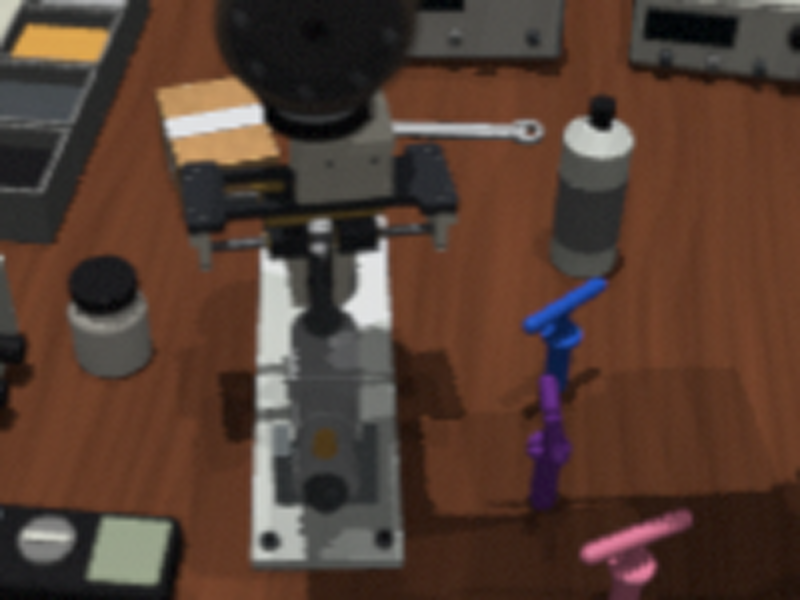

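q6 has run to its limit because the arm has a shoulder offset I hadn't allowed for, and that pushed the tool sideways. I'm turning straight back.

apply_moves --deltas "0 0 0 -0.15; 0 0 0 -0.15"

```text
t: 6.42
eef_pos: [0.5697, -0.0514, 0.1111]
ee_rot: [-3.084, -0.032, 0.573]
force: [-7.6, 40.4, 12.2]
width: 0.012
```

```bash
python3 - <<'E'
from h import *
s=readout.get_state();print(s['eef_pos'],s['ee_rot'],s['force'],s['moment'],s['width'],s['q'])
E
```

```text
[ 0.56968133 -0.051353    0.11111955] [-3.08399912 -0.0315576   0.5728589 ] [-7.57114098 40.42007862 12.1541325 ] [14.2177909   2.23586078 -0.58226622] 0.011975776716885706 [ 0.20562335  0.30038439 -0.32814685 -0.08091053 -0.93507978 -2.72562397]
```

apply_moves --deltas "0.2 -0.7 0 0; 0.2 -0.7 0 0; 0 0 0 0"

```text
t: 6.8
eef_pos: [0.5688, -0.0443, 0.1128]
ee_rot: [-3.095, -0.03, 0.571]
force: [8.4, -1.2, 0.1]
width: 0.0111
```

```bash
python3 - <<'E'
from h import *
s=readout.get_state();print(s['eef_pos'],s['ee_rot'],s['force'],s['moment'],s['width'],s['q'])
g=grab('side','s3');g=grab('wrist','w3');
E
```

```text
[ 0.56876204 -0.04433481  0.11277095] [-3.09501108 -0.02980105  0.57063772] [ 8.40417813 -1.2199418   0.13580198] [-1.08836923 -3.22814995 -0.24357799] 0.011125614087306479 [ 0.22662656  0.29243334 -0.34044659 -0.06742613 -0.92667514 -2.75669134]
```

View pics/w3.png

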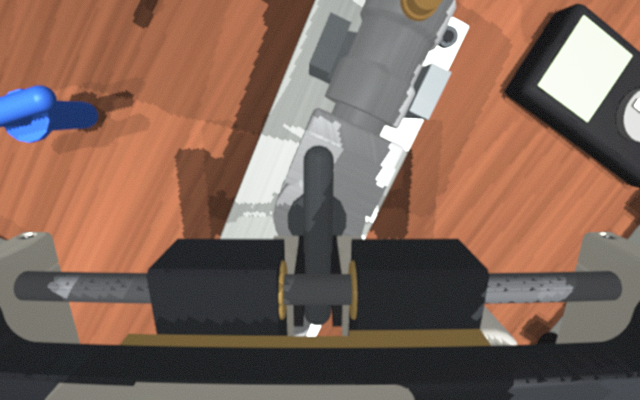

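The grip has slipped about 12 mm along the bar. The force is nearly gone, so I'll open, rise and regrip with the wrist half a turn round.

apply_moves --deltas "0 0 0 0; 0 0 0 0; 0 0 0 0; 0 0 0 0; 0 0 -1.5 0; 0 0 -1.5 0; 0 0 -2 0; 0 0 -2 0; 0 0 -1 0; 0 0 0 0" --gripper -1

```text
t: 8.15
eef_pos: [0.5658, -0.0491, 0.192]
ee_rot: [-3.091, -0.025, 0.569]
force: [0.2, -0.5, 0.5]
width: 0.0876
```

```bash
python3 - <<'E'
from h import *
s=readout.get_state();print(s['eef_pos'],s['ee_rot'],s['force'],s['moment'],s['width'],s['q'])
f=grab('wrist','w4');g=grab('side','s4')
cv2.imwrite('pics/s4z.png',cv2.resize(g['image'][120:270,240:440],(800,600),interpolation=2)[:,:,::-1])
E
```

```text
[ 0.56576652 -0.04909712  0.19201882] [-3.09103015 -0.02533345  0.56879876] [ 0.16434515 -0.5270227   0.50346695] [-0.30527975  0.01544487  0.0156246 ] 0.0875684700004414 [ 0.21780254  0.21686642 -0.24370494 -0.06290727 -1.10463202 -2.76183103]
```

View pics/w4.png

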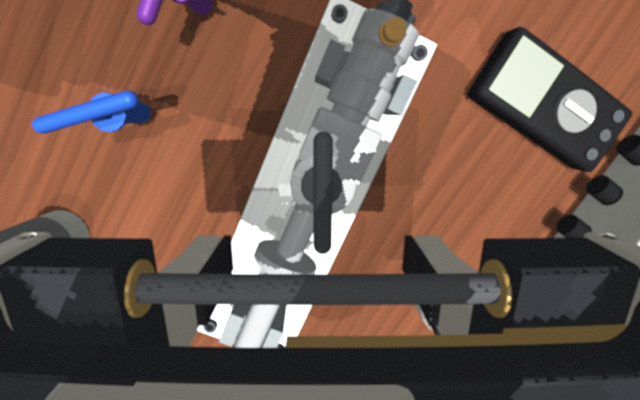

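View pics/s4z.png

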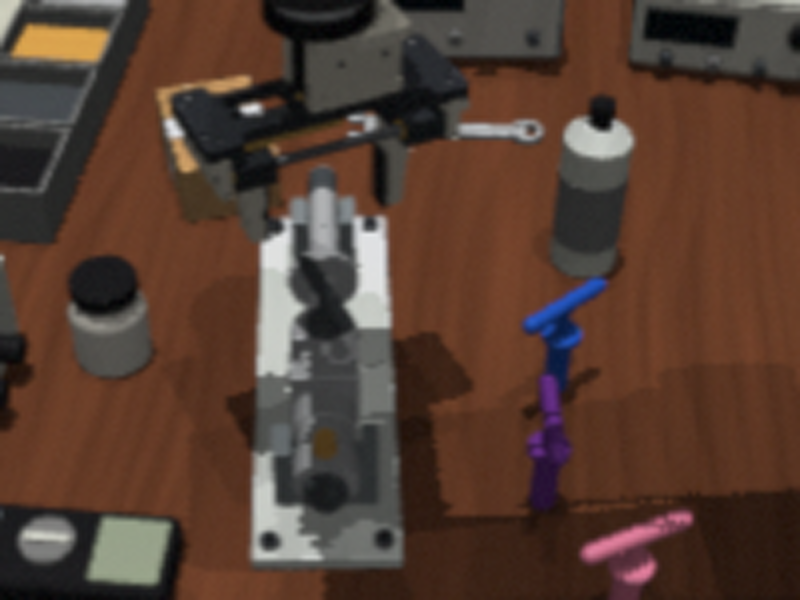

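```bash
cat >> h.py <<'E'
from scipy.spatial.transform import Rotation as Ro
def rows3(P,turn,n,z0=None):
    """to target TCP P with total tool turn, full 3D tool frame"""
    s=readout.get_state();p=np.array(s['eef_pos']);R=Ro.from_euler('xyz',s['ee_rot']).as_matrix()
    q=p.copy();T=np.array(P);t=round(turn/n,3);out=[]
    for i in range(n):
        d=np.round(R.T@(p+(T-p)*(i+1)/n-q)*100,2); q=q+R@d/100
        R=R@Ro.from_euler('z',t).as_matrix(); out.append('%g %g %g %g'%(*(d+0.),t))
    for i in range(0,n,10): print('; '.join(out[i:i+10]))
    print('end',q.round(4),Ro.from_matrix(R).as_euler('xyz').round(3))
def st():
    s=readout.get_state();R=Ro.from_euler('xyz',s['ee_rot']).as_matrix()
    print('t',s['t'],'p',np.round(s['eef_pos'],4),'rot',np.round(s['ee_rot'],3),'F',np.round(s['force'],1),'M',np.round(s['moment'],2),'w',round(s['width'],4),'q',np.round(s['q'],2),'tz',R[:,2].round(3),'hold',(s['eef_pos']-.0188*R[:,2]).round(4),'cx',np.arctan2(R[1,0],R[0,0]).round(3))
    return s,R
E
python3 - <<'E'
from h import *
f=pickle.load(open('f_wrist.pkl','rb'))
s,R=st()
im=f['image'][120:270,240:400]; cv2.imwrite('pics/wz4.png',cv2.resize(im,(640,600),interpolation=2)[:,:,::-1])
a=onz(f,323,133,.130);b=onz(f,322,252,.130);print(a,b,(a+b)/2,np.linalg.norm(a-b),np.arctan2(*(a-b)[1::-1]))
rows3(np.array([.5645,-.033,.130])+.0188*R[:,2],0,5)
E
```

```text
t 8.25 p [ 0.565  -0.0491  0.1905] rot [-3.09  -0.023  0.569] F [ 0.3 -0.4 -0.8] M [-0.25 -0.04  0.03] w 0.0876 q [ 0.22  0.22 -0.25 -0.06 -1.1  -2.76] tz [-0.008  0.056 -0.998] hold [ 0.5651 -0.0502  0.2093] cx 0.569
[0.54036444 0.00151003 0.13      ] [ 0.58465886 -0.06856669  0.13      ] [ 0.56251165 -0.03352833  0.13      ] 0.08290200452718698 2.134474014790389
0.14 -0.21 1.6 0; 0.14 -0.22 1.6 0; 0.13 -0.21 1.61 0; 0.14 -0.21 1.6 0; 0.14 -0.22 1.6 0
end [ 0.5643 -0.0319  0.1112] [-3.09  -0.023  0.569]
```

View pics/wz4.png

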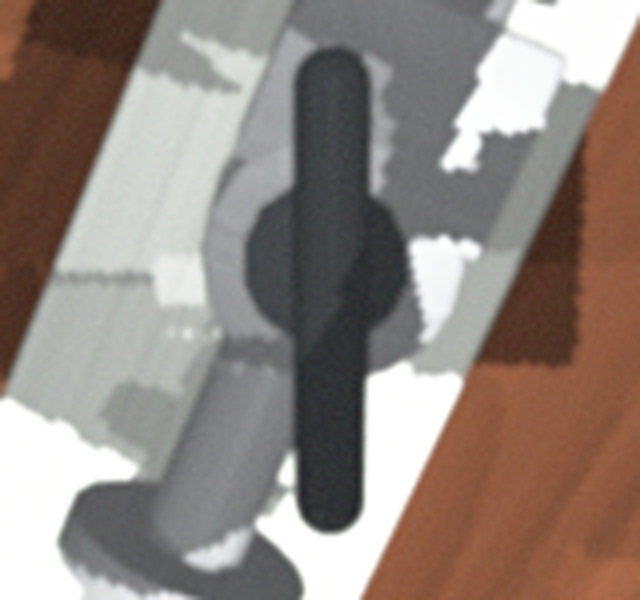

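apply_moves --deltas "0.14 -0.21 1.6 0; 0.14 -0.22 1.6 0; 0.13 -0.21 1.61 0; 0.14 -0.21 1.6 0; 0.14 -0.22 1.6 0; 0 0 0 0"

```text
t: 9.0
eef_pos: [0.5638, -0.0318, 0.11]
ee_rot: [-3.089, -0.021, 0.569]
force: [0.1, -0.1, -0.2]
width: 0.0872
```

apply_moves --deltas "0 0 0 0; 0 0 0 0; 0 0 0 0; 0 0 0 0; 0 0 0 0; 0 0 0 0; 0 0 0 0; 0 0 0 0" --gripper 1

```text
t: 10.0
eef_pos: [0.5645, -0.0322, 0.1116]
ee_rot: [-3.09, -0.023, 0.569]
force: [-1.4, -2.2, 1.8]
width: 0.0135
```

```bash
python3 -c "
from h import *
st()"
```

```text
t 10.0 p [ 0.5645 -0.0322  0.1116] rot [-3.09  -0.023  0.569] F [-1.4 -2.2  1.8] M [-1.17  0.47  0.08] w 0.0135 q [ 0.25  0.29 -0.35 -0.07 -0.93 -2.78] tz [-0.009  0.055 -0.998] hold [ 0.5646 -0.0333  0.1303] cx 0.569
```

apply_moves --deltas "0 0 0 -0.1; 0 0 0 -0.18; 0 0 -0.03 -0.18; 0 0 -0.04 -0.18; 0 0 -0.04 -0.18; 0 0 -0.04 -0.18"

```text
t: 10.75
eef_pos: [0.5631, -0.0327, 0.1118]
ee_rot: [-3.13, -0.055, 1.574]
force: [-0.8, -3.2, -6.7]
width: 0.0117
```

```bash
python3 -c "
from h import *
st()"
```

```text
t 10.75 p [ 0.5631 -0.0327  0.1118] rot [-3.13  -0.055  1.574] F [-0.8 -3.2 -6.7] M [-1.69  0.28 -0.31] w 0.0117 q [ 0.25  0.29 -0.35 -0.07 -0.93 -1.77] tz [-0.012  0.055 -0.998] hold [ 0.5633 -0.0337  0.1306] cx 1.574
```

apply_moves --deltas "0 0 -0.04 -0.185; 0 0 -0.045 -0.185; 0 0 -0.045 -0.185; 0 0 -0.045 -0.185; 0 0 -0.045 -0.185; 0 0 -0.045 -0.185; 0 0 -0.045 -0.185; 0 0 -0.045 -0.185; 0 0 -0.045 -0.185; 0 0 -0.045 -0.185"

```text
t: 12.0
eef_pos: [0.5624, -0.0331, 0.1152]
ee_rot: [3.085, 0.003, -2.859]
force: [0.2, -3.9, -11.9]
width: 0.0115
```

```bash
python3 -c "
from h import *
st()"
```

```text
t 12.0 p [ 0.5624 -0.0331  0.1152] rot [ 3.085e+00  3.000e-03 -2.859e+00] F [  0.2  -3.9 -11.9] M [-2.23 -0.11 -0.33] w 0.0115 q [ 0.25  0.29 -0.34 -0.07 -0.94  0.08] tz [-0.013  0.055 -0.998] hold [ 0.5627 -0.0342  0.134 ] cx -2.859
```

apply_moves --deltas "0 0 -0.02 -0.185; 0 0 -0.035 -0.185; 0 0 -0.035 -0.185; 0 0 -0.035 -0.185; 0 0 -0.035 -0.185; 0 0 -0.035 -0.185; 0 0 -0.035 -0.185; 0 0 -0.035 -0.185; 0 0 -0.03 -0.185; 0 0 0 -0.185"

```text
t: 13.25
eef_pos: [0.564, -0.034, 0.1191]
ee_rot: [-3.122, 0.051, -1.008]
force: [2.6, -7.3, -8.5]
width: 0.0116
```

```bash
python3 -c "
from h import *
st()
g=grab('side');im=g['image'][150:260,270:400]
cv2.imwrite('pics/s5z.png',cv2.resize(im,(709,600),interpolation=2)[:,:,::-1])
"
```

```text
t 13.25 p [ 0.564  -0.034   0.1191] rot [-3.122  0.051 -1.008] F [ 2.6 -7.3 -8.5] M [-3.35 -1.32 -0.3 ] w 0.0116 q [ 0.25  0.28 -0.34 -0.07 -0.95  1.93] tz [-0.01   0.054 -0.998] hold [ 0.5642 -0.035   0.1379] cx -1.008
```

View pics/s5z.png

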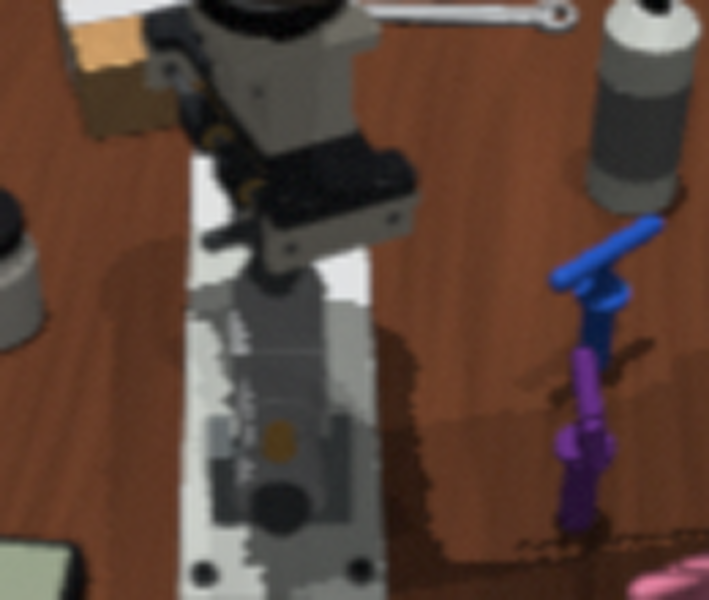

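apply_moves --deltas "-0.1 -0.06 0 0.1; 0 0 0 0.185; 0 0 -0.03 0.185; 0 0 -0.04 0.185; 0 0 -0.04 0.185; 0 0 -0.04 0.185; 0 0 -0.04 0.185; 0 0 -0.04 0.185; 0 0 -0.04 0.185; 0 0 -0.04 0.185"

```text
t: 14.55
eef_pos: [0.563, -0.0327, 0.122]
ee_rot: [3.087, 0.007, -2.785]
force: [1.2, -6.0, -9.0]
width: 0.0113
```

```bash
python3 -c "
from h import *
st()
"
```

```text
t 14.55 p [ 0.563  -0.0327  0.122 ] rot [ 3.087  0.007 -2.785] F [ 1.2 -6.  -9. ] M [-2.64 -0.19  0.3 ] w 0.0113 q [ 0.25  0.28 -0.34 -0.07 -0.96  0.15] tz [-0.012  0.054 -0.998] hold [ 0.5632 -0.0338  0.1407] cx -2.785
```

apply_moves --deltas "-0.02 0.08 -0.04 0.185; 0 0 -0.04 0.185; 0 0 -0.04 0.185; 0 0 -0.04 0.185; 0 0 -0.04 0.185; 0 0 -0.04 0.185; 0 0 -0.04 0.185; 0 0 -0.04 0.185; 0 0 -0.04 0.185; 0 0 -0.04 0.185"

```text
t: 15.8
eef_pos: [0.564, -0.0327, 0.1271]
ee_rot: [-3.136, -0.054, 1.648]
force: [1.4, -7.7, -3.4]
width: 0.0114
```

```bash
python3 -c "
from h import *
st()
"
```

```text
t 15.8 p [ 0.564  -0.0327  0.1271] rot [-3.136 -0.054  1.648] F [ 1.4 -7.7 -3.4] M [-3.87 -0.36  0.1 ] w 0.0114 q [ 0.25  0.27 -0.33 -0.07 -0.97 -1.71] tz [-0.01   0.053 -0.999] hold [ 0.5642 -0.0337  0.1458] cx 1.648
```

apply_moves --deltas "0.08 0 -0.04 0.185; 0 0 -0.04 0.185; 0 0 -0.04 0.185; 0 0 -0.02 0.185; 0 0 0 -0.1; 0 0 -0.02 -0.185; 0 0 -0.04 -0.185; 0 0 -0.04 -0.185; 0 0 -0.04 -0.185; 0 0 -0.04 -0.185"

```text
t: 17.05
eef_pos: [0.5641, -0.0317, 0.1308]
ee_rot: [3.131, -0.053, 1.946]
force: [-0.4, -6.5, 0.1]
width: 0.0116
```

```bash
python3 -c "
from h import *
st()
"
```

```text
t 17.05 p [ 0.5641 -0.0317  0.1308] rot [ 3.131 -0.053  1.946] F [-0.4 -6.5  0.1] M [-2.67 -0.04 -0.04] w 0.0116 q [ 0.25  0.27 -0.33 -0.07 -0.97 -1.41] tz [-0.009  0.054 -0.999] hold [ 0.5643 -0.0327  0.1496] cx 1.946
```

apply_moves --deltas "0.06 -0.03 -0.04 -0.185; 0 0 -0.05 -0.185; 0 0 -0.05 -0.185; 0 0 -0.05 -0.185; 0 0 -0.05 -0.185; 0 0 -0.05 -0.185; 0 0 -0.05 -0.185; 0 0 -0.05 -0.185"

```text
t: 18.05
eef_pos: [0.5639, -0.0309, 0.1344]
ee_rot: [3.087, 0.007, -2.858]
force: [1.0, -4.6, -4.1]
width: 0.0118
```

```bash
python3 -c "
from h import *
s,R=st()
rows3(s['eef_pos']+[0,0.001,.065],0,12)
"
```

```text
t 18.05 p [ 0.5639 -0.0309  0.1344] rot [ 3.087  0.007 -2.858] F [ 1.  -4.6 -4.1] M [-1.96 -0.39  0.04] w 0.0118 q [ 0.25  0.27 -0.32 -0.07 -0.98  0.07] tz [-0.009  0.055 -0.998] hold [ 0.5641 -0.0319  0.1532] cx -2.858
-0.01 0.04 -0.54 0; 0 0.04 -0.54 0; -0.01 0.03 -0.54 0; 0 0.04 -0.54 0; -0.01 0.04 -0.54 0; -0.01 0.04 -0.54 0; 0 0.03 -0.54 0; -0.01 0.04 -0.54 0; 0 0.04 -0.54 0; -0.01 0.04 -0.54 0
-0.01 0.04 -0.54 0; 0 0.03 -0.54 0
end [ 0.5639 -0.0299  0.1994] [ 3.087  0.007 -2.858]
```

apply_moves --deltas "0 0.01 -0.1 -0.1; 0 0.01 -0.15 0; 0 0.01 -0.2 0; 0 0.01 -0.2 0"

```text
t: 18.55
eef_pos: [0.5638, -0.0303, 0.1412]
ee_rot: [3.087, 0.012, -2.765]
force: [-0.8, -3.8, -5.8]
width: 0.0111
```

```bash
python3 -c "
from h import *
s,R=st()
g=grab('side');im=g['image'][150:260,270:400]
cv2.imwrite('pics/s6z.png',cv2.resize(im,(709,600),interpolation=2)[:,:,::-1])
rows3(s['eef_pos']+[0,0.001,.055],0,9)
"
```

```text
t 18.55 p [ 0.5638 -0.0303  0.1412] rot [ 3.087  0.012 -2.765] F [-0.8 -3.8 -5.8] M [-2.36 -0.15 -0.02] w 0.0111 q [ 0.25  0.26 -0.31 -0.07 -0.99  0.16] tz [-0.009  0.055 -0.998] hold [ 0.564  -0.0314  0.16  ] cx -2.765
-0.01 0.04 -0.61 0; -0.01 0.05 -0.6 0; -0.01 0.04 -0.61 0; -0.01 0.05 -0.6 0; -0.01 0.04 -0.61 0; -0.01 0.04 -0.6 0; -0.01 0.05 -0.61 0; -0.01 0.04 -0.6 0; -0.01 0.04 -0.61 0
end [ 0.5638 -0.0294  0.1962] [ 3.087  0.013 -2.765]
```

View pics/s6z.png

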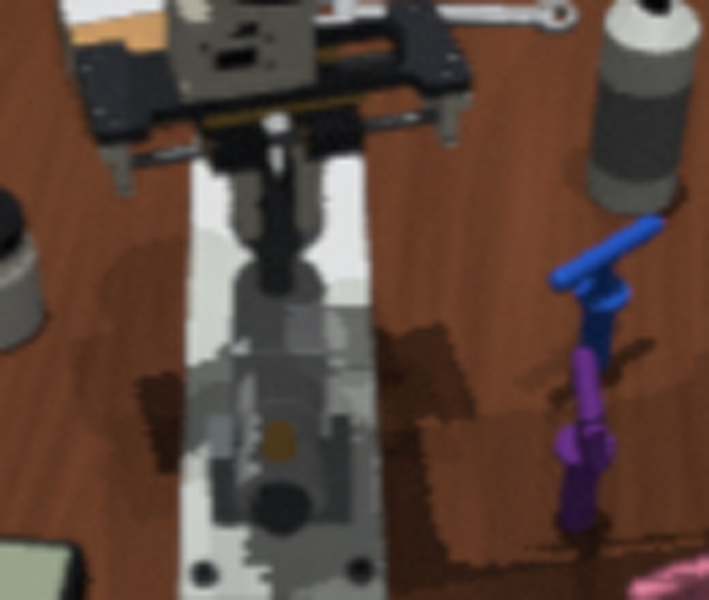

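apply_moves --deltas "-0.01 0.04 -0.4 0; -0.01 0.05 -0.6 0; -0.01 0.04 -0.61 0; -0.01 0.05 -0.6 0; -0.01 0.04 -0.61 0; -0.01 0.04 -0.6 0; -0.01 0.05 -0.61 0; -0.01 0.04 -0.6 0; -0.01 0.04 -0.8 0; 0 0.04 -1 0"

```text
t: 19.85
eef_pos: [0.5639, -0.0292, 0.2063]
ee_rot: [3.087, 0.013, -2.764]
force: [-0.2, 0.2, -2.1]
width: 0.0118
```

apply_moves --deltas "0 0.04 -1.2 0; 0 0 -0.8 0; 0 0 0 0"

```text
t: 20.23
eef_pos: [0.5643, -0.03, 0.2267]
ee_rot: [3.087, 0.015, -2.764]
force: [1.0, -0.3, -2.3]
width: 0.0114
```

```bash
python3 -c "
from h import *
s,R=st()
g=grab('side','s7');g=grab('wrist','w7')
"
```

```text
t 20.225 p [ 0.5643 -0.03    0.2267] rot [ 3.087  0.015 -2.764] F [ 1.  -0.3 -2.3] M [-0.23  0.18  0.03] w 0.0114 q [ 0.25  0.19 -0.2  -0.06 -1.18  0.15] tz [-0.006  0.056 -0.998] hold [ 0.5645 -0.0311  0.2455] cx -2.764
```

View pics/s7.png

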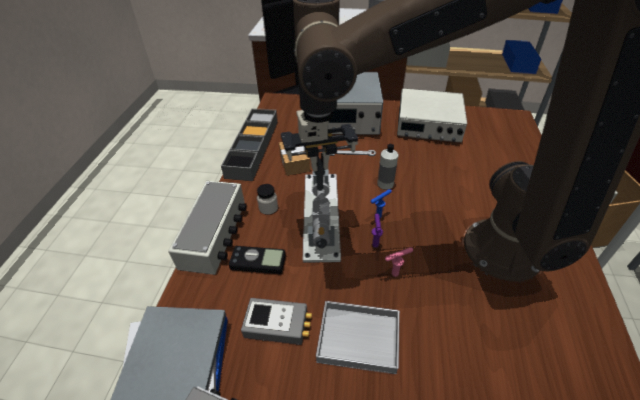

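View pics/w7.png

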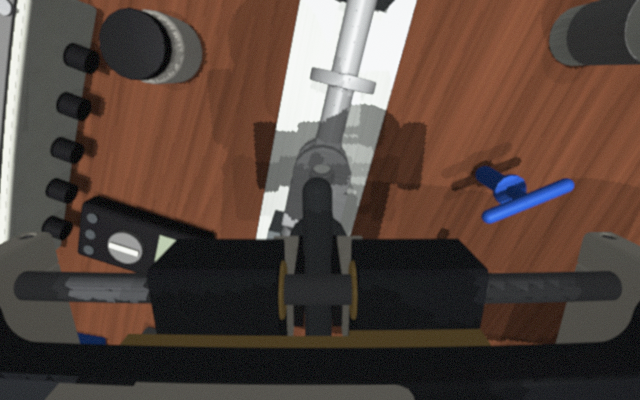

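```bash
python3 -c "
from h import *
s,R=st()
rows3([.46,.343,.2],.378,10)
"
```

```text
t 20.325 p [ 0.5637 -0.03    0.2256] rot [ 3.087  0.013 -2.764] F [ 0.3  0.2 -2.9] M [-0.28  0.11 -0.04] w 0.0117 q [ 0.25  0.19 -0.2  -0.06 -1.18  0.15] tz [-0.008  0.056 -0.998] hold [ 0.5639 -0.031   0.2444] cx -2.764
-0.41 3.83 0.47 0.038; -0.26 3.84 0.48 0.038; -0.11 3.85 0.47 0.038; 0.03 3.85 0.47 0.038; 0.18 3.85 0.47 0.038; 0.32 3.84 0.48 0.038; 0.47 3.82 0.47 0.038; 0.61 3.8 0.47 0.038; 0.76 3.78 0.48 0.038; 0.9 3.74 0.47 0.038
end [0.46  0.343 0.2  ] [ 3.086 -0.008  3.14 ]
```

apply_moves --deltas "-0.2 1.9 0.2 0.02; -0.41 3.83 0.47 0.038; -0.26 3.84 0.48 0.038; -0.11 3.85 0.47 0.038; 0.03 3.85 0.47 0.038; 0.18 3.85 0.47 0.038; 0.32 3.84 0.48 0.038; 0.47 3.82 0.47 0.038; 0.61 3.8 0.47 0.038; 0.9 3.4 0.47 0.038"

```text
t: 21.58
eef_pos: [0.4702, 0.3233, 0.201]
ee_rot: [3.086, -0.008, -3.127]
force: [0.5, 0.4, -2.1]
width: 0.0114
```

```bash
python3 -c "
from h import *
s,R=st()
f=grab('wrist','w8');f=grab('side','s8')
rows3([.46,.343,.0885],.0,8)
"
```

```text
t 21.575 p [0.4702 0.3233 0.201 ] rot [ 3.086 -0.008 -3.127] F [ 0.5  0.4 -2.1] M [-0.23 -0.01 -0.02] w 0.0114 q [ 0.92  0.19 -0.26 -0.05 -1.08 -0.88] tz [-0.009  0.055 -0.998] hold [0.4704 0.3222 0.2198] cx -3.127
0.11 0.15 1.41 0; 0.1 0.16 1.41 0; 0.11 0.15 1.42 0; 0.11 0.16 1.41 0; 0.1 0.15 1.41 0; 0.11 0.15 1.41 0; 0.11 0.16 1.42 0; 0.1 0.15 1.41 0
end [0.46   0.343  0.0885] [ 3.086 -0.008 -3.124]
```

View pics/w8.png

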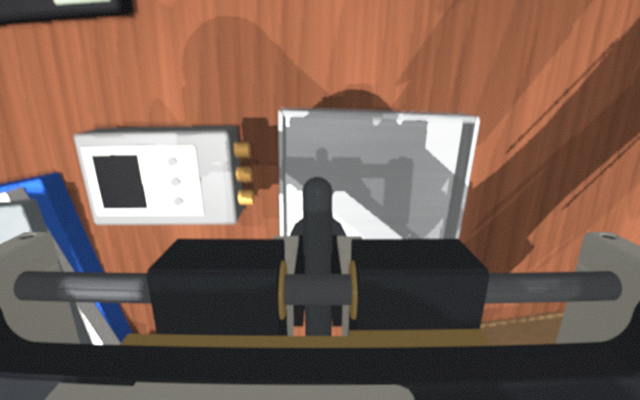

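View pics/s8.png

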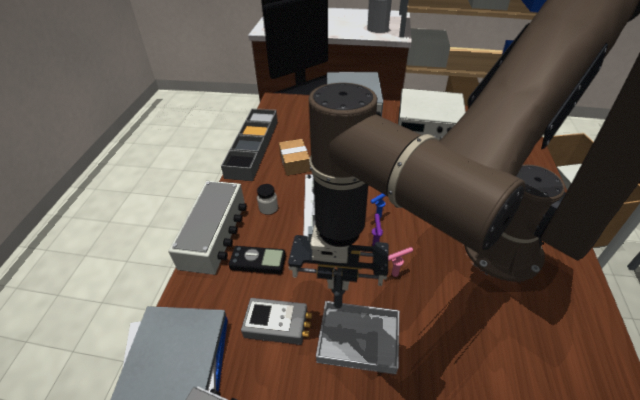

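```bash
python3 -c "
from h import *
f=pickle.load(open('f_wrist.pkl','rb'))
for p in ((280,111),(478,117)): print(onz(f,*p,.035))
"
```

```text
[0.5049436  0.26921326 0.035     ]
[0.31953583 0.27131846 0.035     ]
```

apply_moves --deltas "0.11 0.15 1.41 0; 0.1 0.16 1.41 0; 0.11 0.15 1.42 0; 0.11 0.16 1.41 0; 0.1 0.15 1.41 0; 0.11 0.15 1.41 0; 0.11 0.16 1.42 0; 0.1 0.15 1.2 0; 0 0 0 0"

```text
t: 22.8
eef_pos: [0.4608, 0.3401, 0.0905]
ee_rot: [3.087, -0.008, -3.125]
force: [0.5, 0.1, -2.4]
width: 0.011
```

```bash
python3 -c "
from h import *
s,R=st()
f=grab('side');f=f['image'][250:390,270:430];cv2.imwrite('pics/s9.png',cv2.resize(f,(640,560),interpolation=2)[:,:,::-1])
"
```

```text
t 22.8 p [0.4608 0.3401 0.0905] rot [ 3.087 -0.008 -3.125] F [ 0.5  0.1 -2.4] M [-0.21  0.07 -0.01] w 0.011 q [ 0.95  0.3  -0.39 -0.05 -0.84 -0.9 ] tz [-0.009  0.054 -0.998] hold [0.461  0.3391 0.1093] cx -3.125
```

View pics/s9.png

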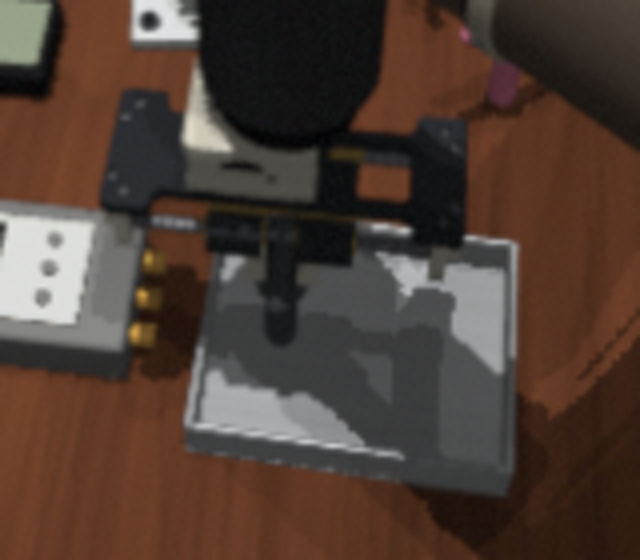

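apply_moves --deltas "0 0 0.3 0; 0 0 0.3 0; 0 0 0 0"

```text
t: 23.22
eef_pos: [0.4613, 0.3407, 0.0856]
ee_rot: [3.086, -0.007, -3.126]
force: [0.5, 0.2, -2.8]
width: 0.0113
```

apply_moves --deltas "0 0 0 0; 0 0 0 0; 0 0 0 0; 0 0 0 0" --gripper -0.2

```text
t: 23.72
eef_pos: [0.4614, 0.3409, 0.0859]
ee_rot: [3.085, -0.007, -3.125]
force: [0.1, -1.3, 0.7]
width: 0.0458
```

```bash
python3 -c "
from h import *
s,R=st()
f=grab('side');f=f['image'][250:390,270:430];cv2.imwrite('pics/s10.png',cv2.resize(f,(640,560),interpolation=2)[:,:,::-1])
f=grab('wrist','w10')
"
```

```text
t 23.725 p [0.4614 0.3409 0.0859] rot [ 3.085 -0.007 -3.125] F [ 0.1 -1.3  0.7] M [-0.17  0.09  0.01] w 0.0458 q [ 0.95  0.31 -0.39 -0.05 -0.82 -0.9 ] tz [-0.008  0.056 -0.998] hold [0.4615 0.3398 0.1046] cx -3.125
```

View pics/s10.png

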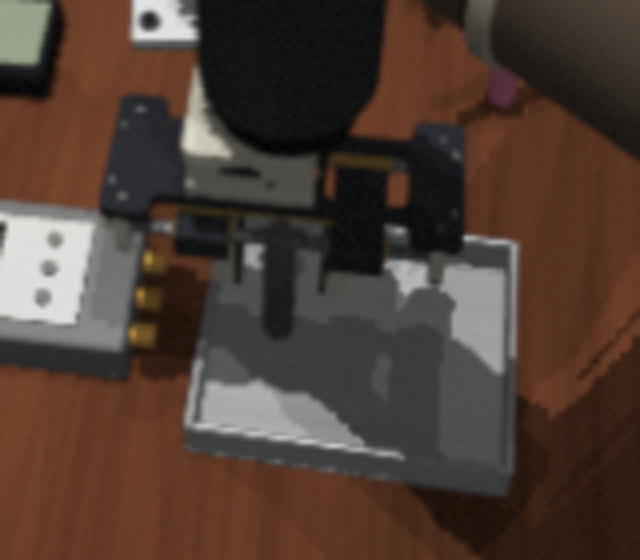

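View pics/w10.png

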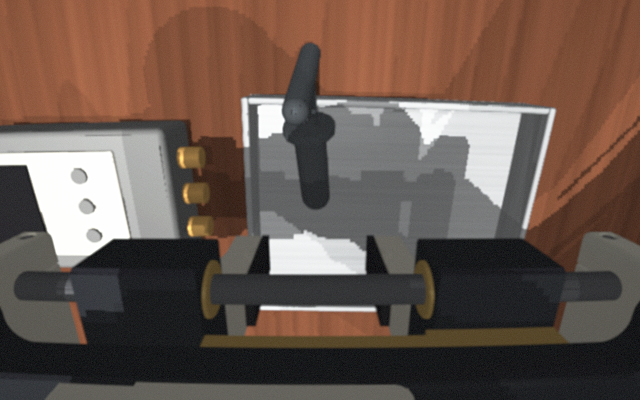

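apply_moves --deltas "0 0 -0.5 0; 0 0 -1.5 0; 0 0 -2 0; 0 0 -2.5 0; 0 0 0 0" --gripper -0.2

```text
t: 24.45
eef_pos: [0.463, 0.3382, 0.1539]
ee_rot: [3.082, -0.003, -3.125]
force: [0.3, 1.4, 0.0]
width: 0.0527
```

```bash
python3 -c "
from h import *
s,R=st()
f=grab('side');f=f['image'][250:390,270:430];cv2.imwrite('pics/s11.png',cv2.resize(f,(640,560),interpolation=2)[:,:,::-1])
f=grab('wrist','w11')
"
```

```text
t 24.45 p [0.463  0.3382 0.1539] rot [ 3.082e+00 -3.000e-03 -3.125e+00] F [0.3 1.4 0. ] M [-0.19  0.07  0.03] w 0.0527 q [ 0.94  0.23 -0.32 -0.05 -0.97 -0.9 ] tz [-0.004  0.059 -0.998] hold [0.4631 0.3371 0.1727] cx -3.125
```

View pics/s11.png

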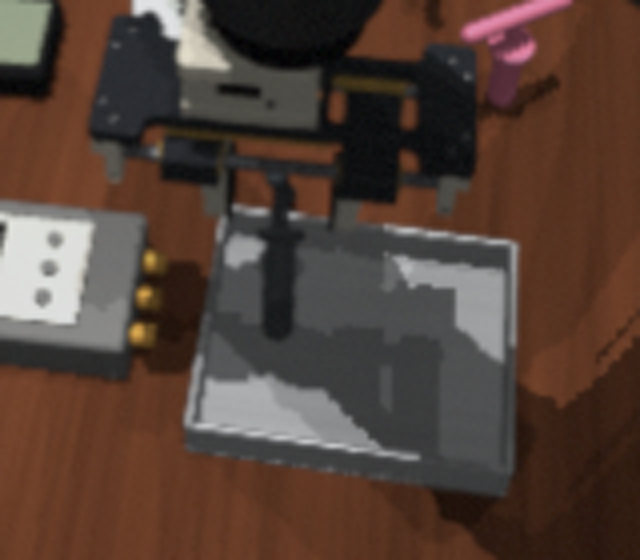

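View pics/w11.png

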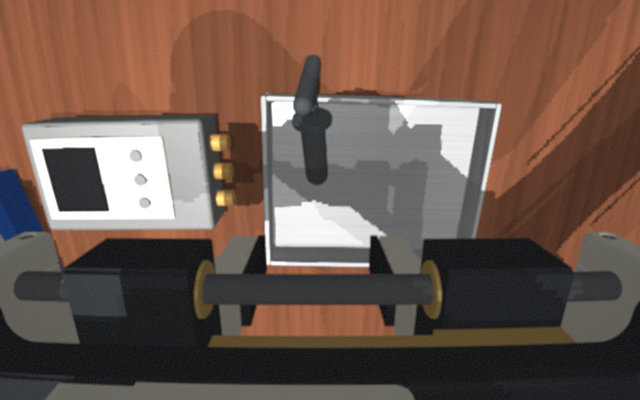

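```bash
python3 -c "
from h import *
f=pickle.load(open('f_wrist.pkl','rb'));g=pickle.load(open('f_side.pkl','rb'))
S=lambda u,v:(270+u/4,250+v/4)
n=tri(ray(f,317,180),ray(g,*S(278,335)));fl=tri(ray(f,313,120),ray(g,*S(281,233)))
h=tri(ray(f,306,75),ray(g,*S(283,180)))
print(n,fl,h); d=fl-n; print(np.linalg.norm(d),'ang from vert',np.arccos(d[2]/np.linalg.norm(d)),'mid',n+d/np.linalg.norm(d)*.051)
im=f['image'][40:280,220:520];cv2.imwrite('pics/w11z.png',cv2.resize(im,(750,600),interpolation=2)[:,:,::-1])
for p in ((262,97),(502,104),(267,265)): print(onz(f,*p,.035))
rows3([.5725,-.083,.20],-(np.pi+.159-np.pi)+.0,12)
"
```

```text
[0.46225786 0.34250673 0.01116579] [0.46691445 0.2856587  0.0364057 ] [0.47098768 0.25217122 0.04505032]
0.062373350175829186 ang from vert 1.1541908420079823 mid [0.46606535 0.29602455 0.03180338]
[0.50631346 0.2688022  0.035     ]
[0.31789041 0.27019346 0.035     ]
[0.5075736  0.41734596 0.035     ]
-0.86 -3.49 -0.61 -0.013; -0.82 -3.5 -0.61 -0.013; -0.77 -3.5 -0.61 -0.013; -0.73 -3.52 -0.61 -0.013; -0.68 -3.53 -0.61 -0.013; -0.64 -3.54 -0.61 -0.013; -0.59 -3.54 -0.61 -0.013; -0.54 -3.55 -0.61 -0.013; -0.5 -3.56 -0.61 -0.013; -0.45 -3.57 -0.61 -0.013
-0.4 -3.57 -0.61 -0.013; -0.36 -3.57 -0.61 -0.013
end [ 0.5725 -0.083   0.2   ] [ 3.084e+00  3.000e-03 -2.970e+00]
```

View pics/w11z.png

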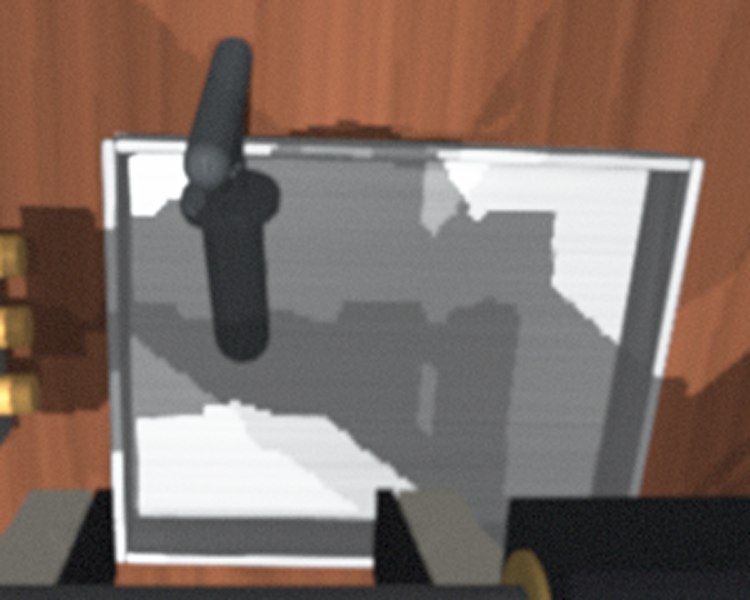

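The pin leans on the tray's near rim: nose on the floor, axis 1.15 rad from upright, middle at (0.466, 0.296, 0.032). That is well inside the tray limits. Next is the rod.

apply_moves --deltas "0 0 -1.2 -0.013; -0.82 -3.5 -0.61 -0.013; -0.77 -3.5 -0.61 -0.013; -0.73 -3.52 -0.61 -0.013; -0.68 -3.53 -0.61 -0.013; -0.64 -3.54 -0.61 -0.013; -0.59 -3.54 -0.61 -0.013; -0.54 -3.55 -0.61 -0.013; -0.5 -3.56 -0.61 -0.013; -0.45 -3.57 -0.61 -0.013" --gripper 1 --squeeze 20

```text
t: 25.8
eef_pos: [0.5452, 0.0201, 0.1998]
ee_rot: [3.085, 0.0, -2.995]
force: [0.3, 0.6, 0.6]
width: 0.0005
```

apply_moves --deltas "-0.4 -3.57 -0.61 -0.013; -0.9 -3.8 0 -0.013; -0.9 -2.5 0 0; 0 0 0 0; 0 0 0 0"

```text
t: 26.42
eef_pos: [0.582, -0.0727, 0.1998]
ee_rot: [3.085, 0.001, -2.97]
force: [0.4, 0.2, -0.1]
width: 0.0002
```

```bash
python3 -c "
from h import *
s,R=st()
f=grab('wrist','w12');f=grab('side','s12');grab('top','t12')
rows3([.572,-.082,.088],0,8)
"
```

```text
t 26.425 p [ 0.582  -0.0727  0.1998] rot [ 3.085e+00  1.000e-03 -2.970e+00] F [ 0.4  0.2 -0.1] M [-0.14  0.14 -0.01] w 0.0002 q [ 0.17  0.24 -0.19 -0.06 -1.14  0.03] tz [-0.009  0.056 -0.998] hold [ 0.5821 -0.0737  0.2186] cx -2.97
0.15 -0.18 1.39 0; 0.14 -0.18 1.4 0; 0.15 -0.18 1.39 0; 0.15 -0.18 1.39 0; 0.14 -0.17 1.4 0; 0.15 -0.18 1.39 0; 0.15 -0.18 1.39 0; 0.15 -0.18 1.4 0
end [ 0.5719 -0.082   0.088 ] [ 3.085e+00  2.000e-03 -2.969e+00]
```

View pics/w12.png

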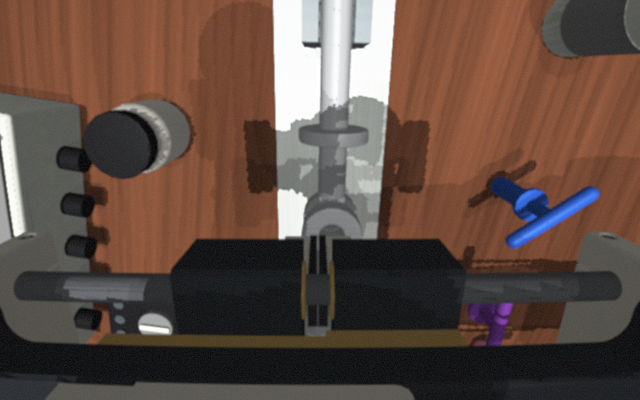

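View pics/s12.png

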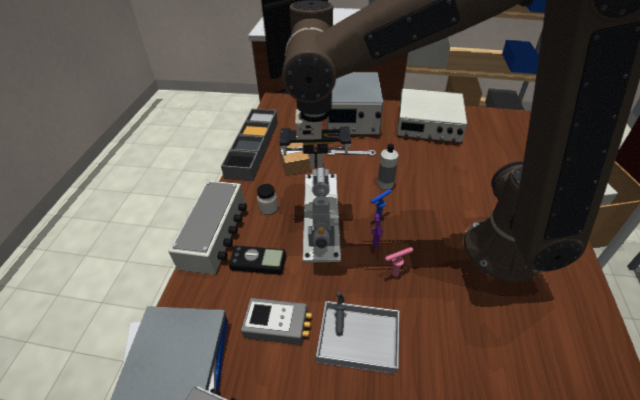

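apply_moves --deltas "0.15 -0.18 1.39 0; 0.14 -0.18 1.4 0; 0.15 -0.18 1.39 0; 0.15 -0.18 1.39 0; 0.14 -0.17 1.4 0; 0.15 -0.18 1.39 0; 0.15 -0.18 1.39 0; 0.15 -0.18 1.4 0; 0 0 0 0"

```text
t: 27.7
eef_pos: [0.5712, -0.0828, 0.0863]
ee_rot: [3.085, -0.001, -2.97]
force: [0.5, 0.8, 0.4]
width: 0.0009
```

```bash
python3 -c "
from h import *
s,R=st()
f=grab('wrist','w13');im=f['image'][60:300,200:500];cv2.imwrite('pics/w13z.png',cv2.resize(im,(750,600),interpolation=2)[:,:,::-1])
p=np.array([.564,-.033,0])-np.array([-.158,.987,0])*.122
rows3([p[0],p[1],.088],0,12)
"
```

```text
t 27.7 p [ 0.5712 -0.0828  0.0863] rot [ 3.085e+00 -1.000e-03 -2.970e+00] F [0.5 0.8 0.4] M [-0.27  0.04  0.02] w 0.0009 q [ 0.15  0.34 -0.34 -0.07 -0.89  0.06] tz [-0.01   0.056 -0.998] hold [ 0.5714 -0.0839  0.1051] cx -2.97
0.01 -0.59 -0.04 0; 0.01 -0.6 -0.04 0; 0 -0.59 -0.04 0; 0.01 -0.6 -0.04 0; 0.01 -0.59 -0.04 0; 0.01 -0.6 -0.04 0; 0.01 -0.59 -0.04 0; 0 -0.6 -0.04 0; 0.01 -0.59 -0.04 0; 0.01 -0.6 -0.04 0
0.01 -0.59 -0.04 0; 0.01 -0.6 -0.04 0
end [ 0.5832 -0.1535  0.088 ] [ 3.085e+00  1.000e-03 -2.970e+00]
```

View pics/w13z.png

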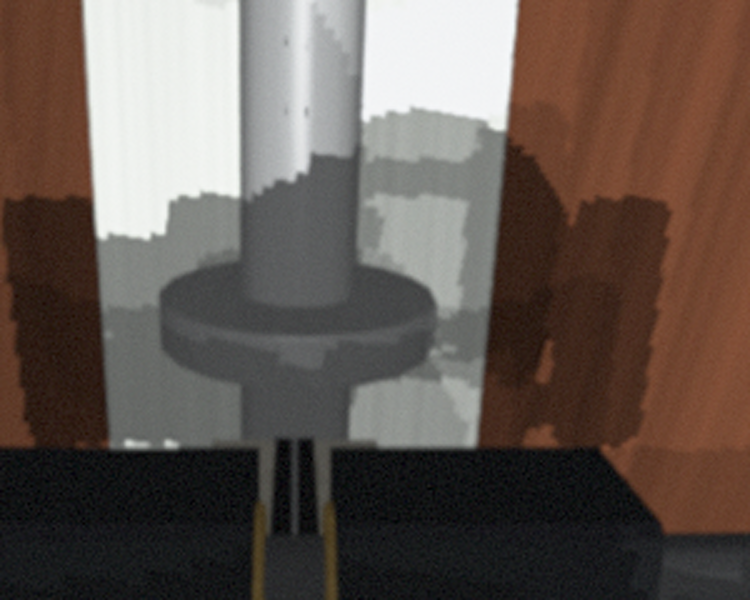

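apply_moves --deltas "0.01 -0.4 -0.03 0; 0.01 -0.6 -0.04 0; 0 -0.59 -0.04 0; 0.01 -0.6 -0.04 0; 0.01 -0.59 -0.03 0; 0.01 -0.6 -0.04 0; 0.01 -0.59 -0.03 0; 0 -0.6 -0.04 0; 0.01 -0.59 -0.03 0; 0.01 -0.6 -0.04 0"

```text
t: 29.0
eef_pos: [0.5814, -0.14, 0.088]
ee_rot: [3.085, 0.002, -2.97]
force: [1.4, 3.6, 1.3]
width: 0.0005
```

apply_moves --deltas "0 -0.5 -0.03 0; 0 -0.5 -0.03 0; 0 -0.5 -0.03 0; 0 0 0 0"

```text
t: 29.5
eef_pos: [0.5835, -0.1551, 0.0878]
ee_rot: [3.085, 0.001, -2.97]
force: [-0.5, -0.7, 0.2]
width: 0.0005
```

```bash
python3 -c "
from h import *
s,R=st()
f=grab('wrist','w14');im=f['image'][60:300,200:500];cv2.imwrite('pics/w14z.png',cv2.resize(im,(750,600),interpolation=2)[:,:,::-1])
f=grab('side');im=f['image'][130:260,260:400];cv2.imwrite('pics/s14z.png',cv2.resize(im,(646,600),interpolation=2)[:,:,::-1])
"
```

```text
t 29.5 p [ 0.5835 -0.1551  0.0878] rot [ 3.085e+00  1.000e-03 -2.970e+00] F [-0.5 -0.7  0.2] M [-0.22  0.06 -0.07] w 0.0005 q [ 0.03  0.38 -0.28 -0.07 -0.93  0.19] tz [-0.009  0.055 -0.998] hold [ 0.5837 -0.1562  0.1066] cx -2.97
```

View pics/w14z.png

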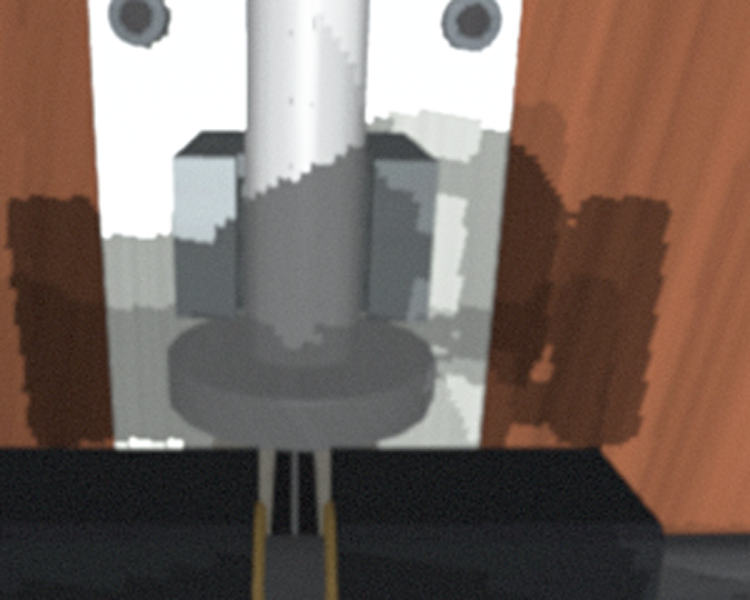

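View pics/s14z.png

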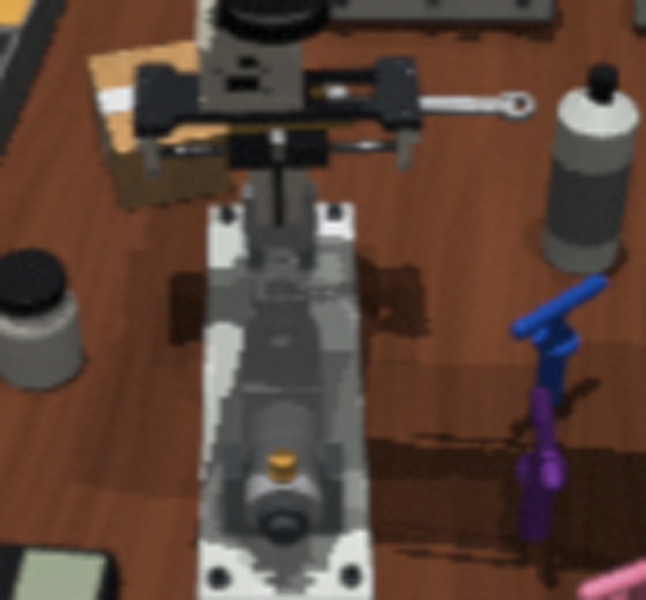

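apply_moves --deltas "0 0.5 0 0; 0 0.7 0 0; 0 0 -2 0; 0 0 -4 0; 0 0 -4 0; 0 0 -4 0; 0 0 -2 0; 0 0 0 0; 0 0 0 0"

```text
t: 30.72
eef_pos: [0.5825, -0.1511, 0.2476]
ee_rot: [3.085, 0.001, -2.97]
force: [0.1, 0.2, -0.2]
width: 0.0006
```

```bash
python3 -c "
from h import *
s,R=st()
f=grab('wrist','w15');grab('side','s15');t=grab('top','t15')
for q in ('tray','logger','oilcan','wrench','jar','carton','meter'):
    r=viewer.silhouettes('side',q); print(q,[(round(x['conf'],2),x['extent']) for x in r[:1]])
"
```

```text
t 30.725 p [ 0.5825 -0.1511  0.2476] rot [ 3.085e+00  1.000e-03 -2.970e+00] F [ 0.1  0.2 -0.2] M [-0.21  0.09 -0.04] w 0.0006 q [ 0.03  0.24 -0.08 -0.06 -1.26  0.16] tz [-0.009  0.056 -0.998] hold [ 0.5826 -0.1522  0.2664] cx -2.97
tray [(0.97, [318.2, 298.8, 82.1, 76.3])]
logger [(0.55, [240.7, 297.3, 72.2, 49.1])]
oilcan [(0.75, [379.9, 144.5, 23.8, 47.3])]
wrench [(0.6, [324.8, 145.4, 48.7, 11.2])]
jar [(0.59, [257.4, 184.8, 21.5, 28.5])]
carton []
meter [(0.78, [230.8, 247.0, 57.2, 28.3])]
```

View pics/s15.png

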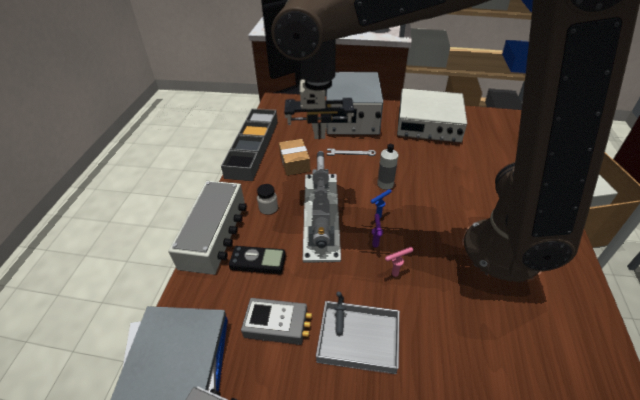

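View pics/w15.png

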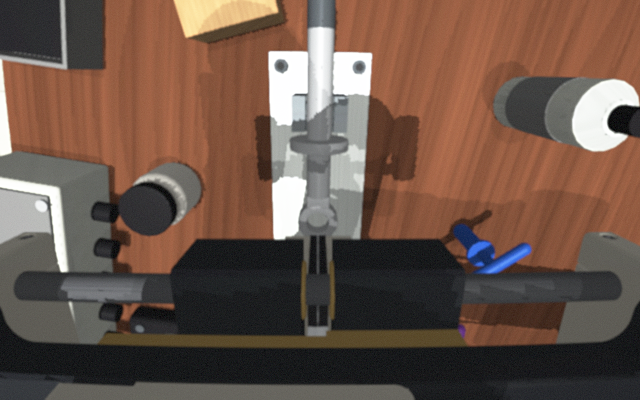

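View pics/t15.png

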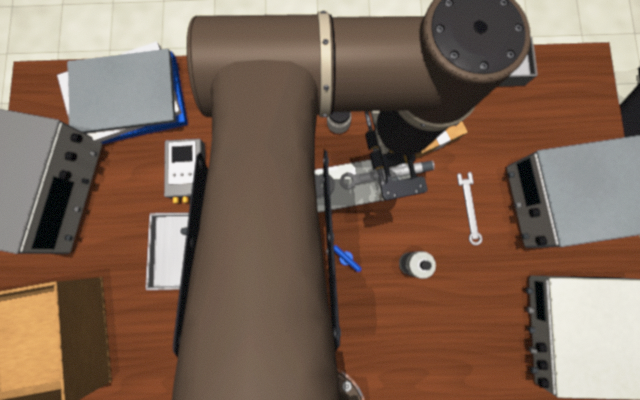

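```bash
python3 -c "
from h import *
f=pickle.load(open('f_wrist.pkl','rb'))
u=np.array([.158,-.987,0]);o=np.array([.564,-.033,0])
for n,p,z in (('collar',(318,143),.097),('eye',(318,217),.079)): print(n,(onz(f,*p,z)-o)@u)
g=pickle.load(open('f_side.pkl','rb'))
im=g['image'][270:390,290:430];cv2.imwrite('pics/s16z.png',cv2.resize(im,(700,600),interpolation=2)[:,:,::-1])
print(job.job_done())
"
```

```text
collar 0.14698453167765774
eye 0.06663877703064758
the job is handed in; nothing more can be done
None
```

View pics/s16z.png

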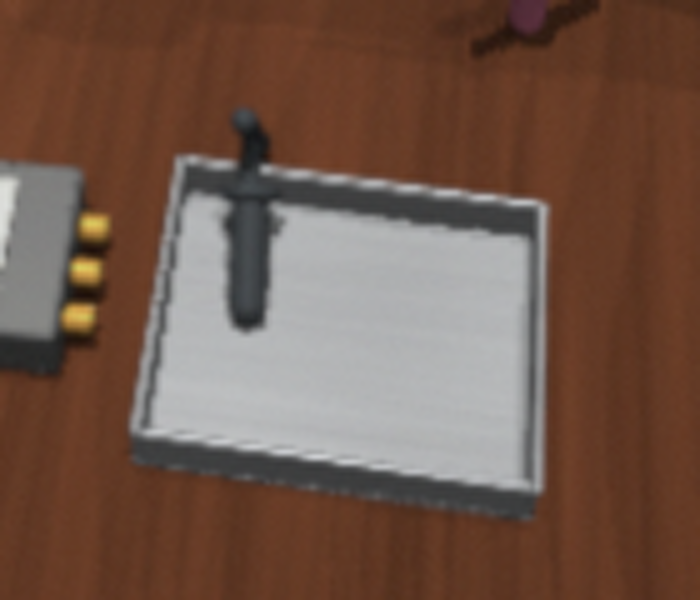

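I twisted the clevis pin out of the fork, dropped it in the tray, pushed the pull rod back by its collar, and handed the job in at about 31 s. No verdict came back.

**Pin:** It lies leaning on the tray's near rim, with its nose on the floor. Its axis is about 1.15 rad from upright. Its middle is about 47 mm off the tray centre in y and 54 mm in x, and about 32 mm above the bench.

**Pull rod:** It is back by about 66 mm measured at the collar and 67 mm at the eye. Finger travel had suggested about 58 mm. All are past the 45 mm needed.

**Load cell:** It looked seated in its saddles throughout. The pull stayed under about 12 N in the readings between moves, except 17 N during the slip below.

**Other things:** In the last images the tray and the rest of the bench look where they were at the start. The network did not find the carton in the last side view, though it shows in the pictures in its usual place.

**What went wrong:**
- My first twist drove the last joint to its limit (−3.0296 against −3.03), because I had missed the arm's sideways shoulder offset.
- The tool was pushed sideways with about 78 N, the grip slipped along the bar, and the tool stayed tilted about 3° from then on.
- I let go, gripped again and twisted the other way.
- When released, the pin fell towards the tray's near side instead of along its length, which is why it leans on the rim.

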